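Rock the pendulum angle gauge on a rough limewood blank until it reads the red tab

TASK

Pick up the angle gauge by its grip and set its foot down level across the middle of the rounded ridge of the limewood stud block, dial facing along the ridge. Then, keeping hold of it, rock it on the ridge until the swinging pointer settles on the red tab, and finish there, still gripping the gauge and keeping it lightly pressed on the ridge with the pointer steady on the tab. Do not bear down hard on the ridge, and leave the other things on the bench where they are.

Things in the scene. Friction and masses are not known exactly. Their poses are not given: they have to be found in the camera images.
- gauge: Loose pendulum angle gauge, about 0.3 kg, standing upright. Origin: centre of its foot's underside; z up, x out of the white dial face (within 0.45 rad of world +x at the start), y along the foot. Brass foot 36 (x) x 120 (y) x 12 mm high; round dial 100 mm across, 10 mm thick, centre 70 mm above the underside, top edge at 120 mm; grip block on top.
- grip (a point): Where the finger pads' middle (TCP) goes: on the gauge's z axis, 140 mm above the foot's underside, in the dark wooden grip block 26 x 26 mm that spans 118 to 156 mm. Take it from above, fingers closing along the gauge's y: the fingertips, 19 mm lower, then just clear the dial's top edge.
- stud_block: Pale limewood block fixed to the bench, rigid, 90 (its x) x 110 mm (its y). Origin: centre of its underside, z up. A rounded ridge runs its whole length along x (within 0.35 rad of world x): radius 30 mm, axis 45 mm above the bench, crest 75 mm high. At y = +40 and -40 mm lie lower humps 50 and 46 mm high, which clear the gauge's foot up to 0.5 rad of rock.
- ridge_top (a point): Middle of the crest of the ridge, 75 mm above the bench; here the middle of the gauge's foot belongs.
- pointer (a joint): Black pointer hanging from the dial's centre like a pendulum and swinging freely; it stays vertical while the gauge tilts and settles in about 1 s. Reads 0 with the gauge upright and equals the angle (rad) by which the gauge is turned about its own +x axis (positive: the +y end of the foot raised).
- mark (a joint): Small red tab 7 x 14 mm on the dial, 40 mm from its centre and stiffly set (it stays put). Its value (rad) is the pointer value at which the pointer lies on it; between 0.2 and 0.46 at the start, so the +y end of the foot is to be raised.
- pointer_tip (a point): Tip of the black pointer, 40 mm from the dial's centre.
- mark_tip (a point): Middle of the red tab, 40 mm from the dial's centre; coincides with the pointer tip when the pointer is exactly on the tab.
- jar: Bystander: squat olive-green glass jar, 80 mm across, 78 mm high; origin under its centre. Leave alone.
- dish: Bystander: shallow brown ceramic dish, 120 mm across, 32 mm high; origin under its centre. Leave alone.
- fish: Bystander: limewood fish carving, about 100 x 30 x 20 mm; origin under its centre. Leave alone.
- punch: Bystander: steel centre punch, about 100 mm long, 11 mm thick, lying; origin under its middle. Leave alone.
- drill: Bystander: brass-capped wooden hand drill lying on the bench, about 320 mm long along its x (from -150 to +170 mm), up to 80 mm high at its crank knob; origin on the bench under its middle. Leave alone.
There are look-alikes about, which are no part of the job. Leave any turquoise look-alike of the gauge alone.

How it is judged:
On the way:
1. the held gauge stands level on the ridge, its foot across it (contact force between gauge and stud_block above 0.5 N and contact force between gauge and the fingers above 2 N and horizontal distance between gauge and ridge_top below 0.035 m and angle between the x axis of gauge and the x axis of stud_block, either way round below 0.26 rad and height (world z) of gauge above 0.06 m and angle between gauge's own z axis and vertical below 0.1 rad), for 0.2 s.
At the end, for the whole second after the job is handed in: Gauge still gripped (over 2 N), foot bearing on the block with 0.5 to 25 N, its middle over 60 mm up and within 35 mm (level) of the crest's middle, dial x within 0.26 rad of the ridge line, pointer tip within 3.5 mm of the red tab's middle, bystanders within 30 mm of their start (contact force between gauge and stud_block between 0.5 and 25 N and contact force between gauge and the fingers above 2 N and horizontal distance between gauge and ridge_top below 0.035 m and angle between the x axis of gauge and the x axis of stud_block, either way round below 0.26 rad and height (world z) of gauge above 0.06 m and distance between pointer_tip and mark_tip below 0.0035 m and distance of each of jar, dish, fish, punch, drill from where it was at the start of the episode below 0.03 m); the arm keeps its last pose, push and grip.
It fails at once if the gauge is pressed on the ridge with more than 40 N (contact force between gauge and stud_block above 40 N).
It fails at once if a bystander is pushed more than 30 mm (distance of any of jar, dish, fish, punch, drill from where it was at the start of the episode above 0.03 m).
It also fails if it takes over 48 s, if anything falls off the work surface, if the arm or the gripper's body presses on something with over 40 N, if the wrist force passes 120 N, or if a joint passes its speed limit or range.

ROBOT

A 7-joint arm with a two-finger parallel gripper is mounted at the origin on the work surface. World frame = base frame: x ahead of the robot, y to its left, z up, the work surface at z = 0. Lengths are in m, angles in rad, forces in N, time in s.
With the tool pointing down it reaches from about 0.4 to 0.875 m from the base axis. Payload 19.3 kg.
Tool frame: the origin (TCP) lies between the finger pads, 19 mm behind the fingertips; this is the grasp point; z points along the fingers, y is the line along which they close (so a half turn about z gives the same grasp; the last joint's range is limited). The gripper opens to 85 mm and grips with 20 to 120 N. Pads are 22 mm wide; open, the fingers measure 114 mm over their backs; the gripper's body (76 mm by 85 mm) begins 54 mm behind the grasp point. The pads swing forward as they close: fully open they stand 13 mm farther back than shut.
Start: joints at [-1.272, 0.521, -0.036, 1.599, 0.021, 1.021, -0.113], TCP at [0.225, 0.583, 0.25] pointing down, gripper open.
Joint ranges: [-2.91, 2.91], [-0.3, 2.13], [-1.5, 1.42], [0.17, 2.43], [-1.26, 4.41], [0.16, 1.93], [-2.52, 2.52]. Speed limits (rad/s): [1.89, 1.89, 2.39, 2.39, 3.01, 3.01, 3.01].

INTERFACE

Orientations are given as [roll, pitch, yaw] about the fixed x, y, z axes, in that order (R = Rz(yaw) Ry(pitch) Rx(roll)).
In Python, from workcell import bot, vision gives the robot as it stands.
- The arm moves only by the shell command python3 -m creep 'ROWS' [FORCE]. ROWS is JSON, a list that holds one entry, the list of rows, each a list of 7 numbers: the opening, from -1 (shut) to 1 (fully open), then the shift along the tool's x, y, z in cm, then the turn, a rotation vector about the tool's x, y, z in rad. In form: [[[grip, tx, ty, tz, rx, ry, rz], ...]]. A call has 1 to 12 rows; each row shifts and turns the commanded pose from where the row before left it, along the tool's axes as they then stand; what a row does not reach is not made up. A row lasts 1/8 s, in which the tool goes at most 62.5 mm and 10.7 degrees, less where a joint would pass 70% of its speed; a pose out of reach is approached as far as the arm can. A call with a gripper value outside its range is refused whole. The fingers move at their own pace and stop on an object; FORCE is the grip in N (left out, the last holds). Time passes only in rows, so rows that do not move let the fingers close. It gives the time, the measured TCP pose, the force, the opening and the grip force at its end, in the units of the state.
- bot.observe(): the state, without advancing time (a new reading comes with each control period).
- vision.grab_frame(name): name is "scene" or "side" or "wrist"; returns a dict with "image" (480x640x3 uint8, blue, green, red), "depth" (480x640 float32, m along the optical axis (not along the pixel's ray), 0 where there is no reading), "fovy" (degrees; the focal length in pixels is half the picture's height over the tangent of half this angle, whatever the lens; pixels are square), "cx", "cy" (the principal point, pixels), "cam_to_world" (4x4, takes a point from camera to world coordinates); the wrist camera has in their place "tool_from_camera" (4x4, takes a point from camera to tool coordinates, whose origin is the TCP and whose axes are the flange's). Camera axes: x right, y down, z forward; pixel columns grow to the right and rows downward; lengths in m; the calibration is good to about 2 mm. The wrist camera is an equidistant fisheye: a pixel r from the principal point sees the ray r / f radians off the axis. A picture is of the moment at which its call begins: read the wrist's pose just before it.
- bot.job_done(): hands the job in; it is judged then, once.
The state is a dict: "clock": time; "qpos": joint angles; "qd": joint speeds; "joint_efforts": joint torques, N m; "position": TCP position; "tool_rot": TCP orientation; "force": force on the tool from outside, world axes, zero at the start; "moment": the same for the moment, N m; "grip_width": finger opening in m; "finger_force": force on a finger pad.
Only numpy, scipy, OpenCV 4.12 (cv2) and the standard library are available. Lean on these libraries where they do the work, as an engineer would, in place of code of your own. Each camera call takes 0.05 s, during which the arm holds its last target. There are 200 camera calls.

## Working session

There is one attempt and no reset: what is moved stays moved. The work goes in short steps, Python scripts to look and compute and a shell command to move; the robot and the scene stay as the last step left them, time stands still between calls to the robot, and variables do not carry over. Pictures are saved under pics/ and viewed, at most 10 in all, crops included, and the job is handed in when it is done.

```bash
mkdir -p pics; ls; cat > h.py <<'E'
import numpy as np, cv2
from workcell import bot, vision
def grab(n,save=None):
    f=vision.grab_frame(n)
    if save: cv2.imwrite('pics/'+save,f['image'])
    return f
def pt(f,u,v,d=None):
    fl=240/np.tan(np.radians(f['fovy'])/2)
    d=f['depth'][int(v),int(u)] if d is None else d
    return (f['cam_to_world']@np.array([(u-f['cx'])/fl*d,(v-f['cy'])/fl*d,d,1]))[:3]
def cloud(f):
    fl=240/np.tan(np.radians(f['fovy'])/2)
    v,u=np.mgrid[:480,:640]; d=f['depth']
    P=np.stack([(u-f['cx'])/fl*d,(v-f['cy'])/fl*d,d],-1)
    return P@f['cam_to_world'][:3,:3].T+f['cam_to_world'][:3,3]
E
python3 - <<'E'
from h import *
import pickle
a=grab('scene');b=grab('side')
pickle.dump((a,b),open('f.pkl','wb'))
cv2.imwrite('pics/scene.png',a['image']);cv2.imwrite('pics/side.png',b['image'])
print(a['cam_to_world'],b['cam_to_world'],bot.observe())
E
```

```text
pics
[[ 0.83660078  0.29392016 -0.46228787  1.11258003]
 [ 0.54763202 -0.47040907  0.69196422 -0.84341541]
 [-0.01408217 -0.83206144 -0.55450469  0.78156496]
 [ 0.          0.          0.          1.        ]] [[ 0.97145246 -0.15777741  0.17716207  0.27425137]
 [-0.23655862 -0.58792158  0.77355558 -1.15857166]
 [-0.01789219 -0.79338169 -0.60846147  1.01394513]
 [ 0.          0.          0.          1.        ]] {'clock': 0.1, 'qpos': array([-1.27218703,  0.52194991, -0.03636667,  1.59994388,  0.0212059 ,
        1.02107825, -0.11274363]), 'qd': array([-0.00089632, -0.0007429 , -0.00100073, -0.00197412, -0.00090094,
       -0.00038333,  0.00073747]), 'joint_efforts': array([ 4.99269940e-03, -9.28470826e+01,  1.98478751e+00, -3.70529115e+01,
        1.82335905e-02,  5.26856093e-03,  8.34875635e-06]), 'position': array([0.22522646, 0.58271288, 0.24948818]), 'tool_rot': array([-3.14059976e+00,  5.39667701e-05,  2.77286576e+00]), 'force': array([-0.30547471,  0.21624481,  0.11229343]), 'moment': array([-0.00962926, -0.05323085,  0.00243576]), 'finger_force': 0.0, 'grip_width': 0.08553536707373467}
```

View pics/scene.png

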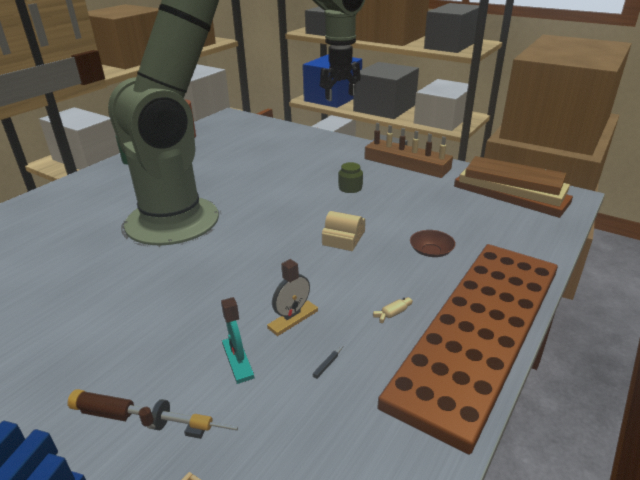

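View pics/side.png

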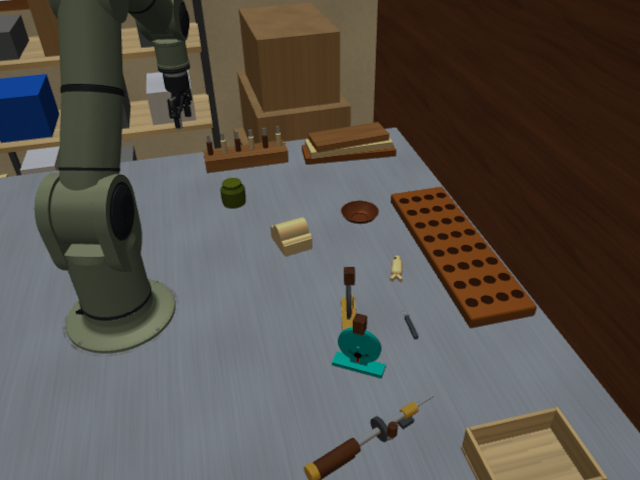

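Scene picture: the brass-footed, pale-dialled gauge with a red tab is at (292,297), and the turquoise look-alike is at (236,345). The first fits the description. The stud block is at (343,230), the jar at (350,178), the dish at (432,243), the fish at (395,307) and the punch at (327,362). In the side view the gauge is edge-on at (349,295), partly behind the turquoise one.

```bash
python3 - <<'E'
from h import *
import pickle
a,b=pickle.load(open('f.pkl','rb'))
c1=cv2.resize(a['image'][250:340,255:335],None,fx=5,fy=5,interpolation=3)
c2=cv2.resize(a['image'][200:260,310:380],None,fx=5,fy=5,interpolation=3)
o=np.zeros((450,760,3),np.uint8);o[:,:400]=c1;o[:300,400:750]=c2
cv2.imwrite('pics/crop.png',o)
for n,f,g,s in (('scene',a,(255,250,335,340),(315,205,372,255)),('side',b,(330,262,362,345),(262,210,320,258))):
    C=cloud(f);H=cv2.cvtColor(f['image'],cv2.COLOR_BGR2HSV)
    P=C[g[1]:g[3],g[0]:g[2]];h=H[g[1]:g[3],g[0]:g[2]]
    brass=(h[...,0]>12)&(h[...,0]<28)&(h[...,1]>130)&(P[...,2]<.03)&(P[...,2]>.008)
    q=P[brass]
    r=cv2.minAreaRect((q[:,:2]*1000).astype(np.float32)); print(n,'foot',len(q),r)
    gq=P[(P[...,2]>.122)&(P[...,2]<.17)]; 
    print('grip',len(gq),gq.mean(0),gq.min(0),gq.max(0))
    t=gq[gq[:,2]>.152]; 
    if len(t)>5: print('griptop',cv2.minAreaRect((t[:,:2]*1000).astype(np.float32)))
    P=C[s[1]:s[3],s[0]:s[2]].reshape(-1,3);q=P[(P[:,2]>.012)&(P[:,2]<.09)]
    print('block',len(q),cv2.minAreaRect((q[:,:2]*1000).astype(np.float32)),q.max(0))
    t=q[q[:,2]>.055]; m=t.mean(0)
    from scipy.optimize import least_squares
    fun=lambda p: np.hypot((t[:,1]-p[0])*np.cos(p[1])-(t[:,0]-m[0])*np.sin(p[1]),t[:,2]-.045-p[2])-.03
    k=least_squares(fun,[m[1],0,0],loss='soft_l1',f_scale=.001).x
    d=np.array([np.cos(k[1]),np.sin(k[1])]);al=(t[:,:2]-[m[0],k[0]])@d
    print('axis thru',m[0],k,'rms',np.std(fun(k)),'ends',np.percentile(al,[1,99]),'mid',np.array([m[0],k[0]])+d*np.percentile(al,[1,99]).mean())
E
```

```text
scene foot 367 ((566.7006225585938, -163.55148315429688), (116.36979675292969, 34.85642623901367), 75.2425537109375)
grip 302 [ 0.56875873 -0.16683236  0.14413658] [ 0.5501992  -0.1788361   0.12226322] [ 0.5813201  -0.14815721  0.15920889]
griptop ((566.0613403320312, -162.90350341796875), (26.743127822875977, 27.313034057617188), 75.8663558959961)
block 1204 ((486.3067626953125, 179.6287078857422), (93.30205535888672, 109.45348358154297), 11.287359237670898) [0.53977431 0.24181452 0.08034307]
axis thru 0.49034364763505084 [0.18618698 0.21247382 0.00029317] rms 0.0031389692784872985 ends [-0.04988028  0.0398072 ] mid [0.48542036 0.18512488]
side foot 243 ((565.8712768554688, -157.82183837890625), (115.828369140625, 32.92060089111328), 74.80569458007812)
grip 350 [ 0.55059861 -0.24212072  0.14556363] [ 0.52598991 -0.33959513  0.12219202] [ 0.5790152  -0.14625809  0.15986461]
griptop ((549.1702880859375, -242.64151000976562), (192.1072540283203, 25.528789520263672), 79.1581039428711)
block 1057 ((485.8248291015625, 179.67422485351562), (93.25554656982422, 115.26725006103516), 11.4146089553833) [0.54009549 0.22756053 0.07964689]
axis thru 0.4853143628190145 [ 0.18500983  0.18564037 -0.00084381] rms 0.003842869493681349 ends [-0.04566884  0.04418591] mid [0.48458564 0.18487298]
```

View pics/crop.png

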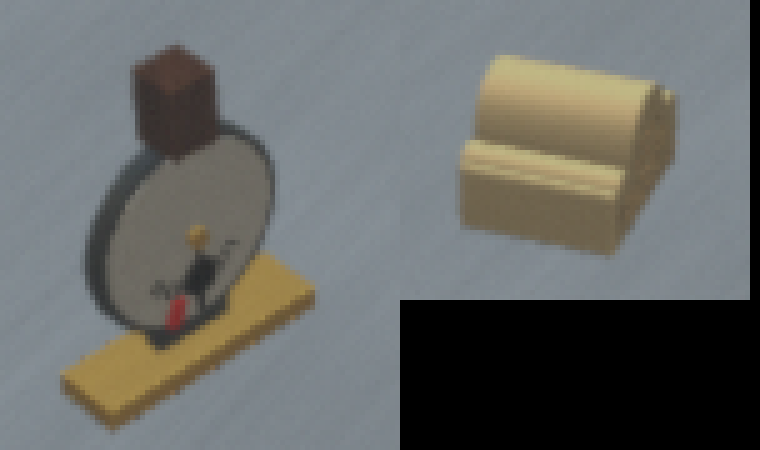

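The crop confirms it: pale dial, brass foot, red tab on the −y side of the pointer. The gauge is at (0.566, −0.163) with yaw −0.258. The ridge middle is at about (0.486, 0.182) with yaw about 0.195.

```bash
python3 -m creep '[[[1,-3.5,-3.4,0,0,0,0],[1,-4.2,-4.1,0,0,0,0],[1,-4.2,-4.1,0,0,0,0],[1,-4.2,-4.1,0,0,0,0],[1,-4.2,-4.1,0,0,0,0],[1,-4.2,-4.1,0,0,0,0],[1,-4.2,-4.1,0,0,0,0],[1,-4.2,-4.1,0,0,0,0],[1,-4.2,-4.1,0,0,0,0],[1,-4.2,-4.1,0,0,0,0],[1,-4.2,-4.1,0,0,0,0],[1,-4.2,-4.1,0,0,0,0]]]' 40
cat >> h.py <<'E'
from scipy.spatial.transform import Rotation as Ro
def rel(target,yaw,rpy=None):
    s=bot.observe(); R=Ro.from_euler('xyz',s['tool_rot']); T=Ro.from_euler('xyz',rpy if rpy is not None else [np.pi,0,yaw])
    print('pos',s['position'].round(4),'rot',s['tool_rot'].round(4),'t',s['clock'],'F',s['force'].round(2),'shift cm',(R.inv().apply(np.array(target)-s['position'])*100).round(2),'turn',(R.inv()*T).as_rotvec().round(3))
E
python3 -c "
from h import *
rel([.5664,-.163,.22],2.883);print(bot.observe()['qpos'])"
```

```text
clock: 1.6
position: [0.5145, -0.0504, 0.25]
tool_rot: [3.142, -0.0, 2.773]
force: [0.8, 0.9, 0.5]
grip_width: 0.0855
finger_force: 0.0
pos [ 0.5145 -0.0504  0.25  ] rot [ 3.1415 -0.      2.773 ] t 1.6 F [0.81 0.91 0.54] shift cm [-8.9  -8.64  3.  ] turn [ 0.   -0.   -0.11]
[-0.18611237  0.35684157  0.21836279  1.89124784 -0.09659032  0.9035572
  1.28102043]
```

```bash
python3 -m creep '[[[1,-3,-3,0,0,0,0],[1,-3,-3,0,0,0,0],[1,-2.9,-2.64,1,0,0,0],[1,0,0,2,0,0,-0.055],[1,0,0,0,0,0,-0.055],[1,0,0,0,0,0,0],[1,0,0,0,0,0,0]]]'
python3 -c "
from h import *
rel([.5664,-.163,.14],2.883);print(bot.observe()['qpos'])
f=grab('wrist','w1.png')"
```

```text
clock: 2.48
position: [0.5659, -0.1612, 0.2201]
tool_rot: [3.142, 0.0, 2.882]
force: [0.3, 0.3, -0.7]
grip_width: 0.0855
finger_force: 0.0
pos [ 0.5659 -0.1612  0.2201] rot [3.1416e+00 2.0000e-04 2.8815e+00] t 2.475 F [ 0.25  0.32 -0.69] shift cm [-0.09 -0.16  8.01] turn [ 0.     0.    -0.001]
[ 0.03269206  0.50518235  0.20466838  1.73921504 -0.12495297  0.90969092
  1.6000652 ]
```

View pics/w1.png

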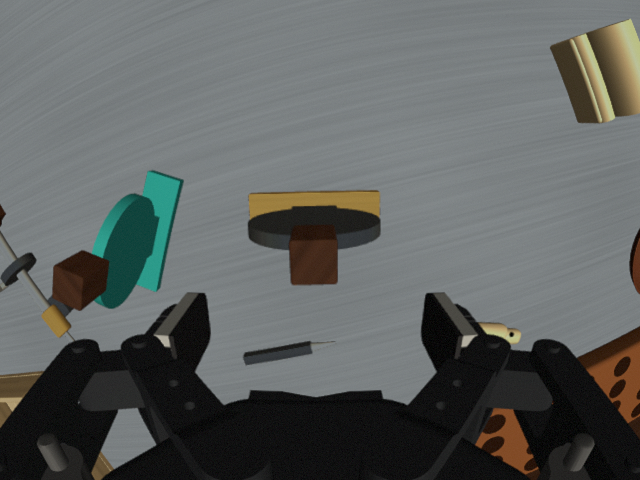

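Wrist view: the grip block is centred between the fingers at (314,258) and aligned with them, and the punch and fish are clear. I'll descend and grip.

```bash
python3 -m creep '[[[1,-0.1,-0.1,2,0,0,0],[1,0,0,2,0,0,0],[1,0,0,2,0,0,0],[1,0,0,1,0,0,0],[1,0,0,0.9,0,0,0],[1,0,0,0,0,0,0],[-1,0,0,0,0,0,0],[-1,0,0,0,0,0,0],[-1,0,0,0,0,0,0],[-1,0,0,0,0,0,0],[-1,0,0,0,0,0,0],[-1,0,0,0,0,0,0]]]' 60
python3 -c "
from h import *
rel([.5664,-.163,.2],2.883)"
```

```text
clock: 4.03
position: [0.567, -0.1626, 0.1414]
tool_rot: [3.142, 0.001, 2.883]
force: [0.5, -0.9, 5.1]
grip_width: 0.0253
finger_force: 59.6
pos [ 0.567  -0.1626  0.1414] rot [3.1416e+00 9.0000e-04 2.8827e+00] t 4.025 F [ 0.46 -0.92  5.11] shift cm [ 0.04 -0.05 -5.86] turn [ 0.     0.001 -0.   ]
```

```bash
python3 -m creep '[[[-1,0,0,-2,0,0,0],[-1,0,0,-3.5,0,0,0],[-1,0,0,-4,0,0,0],[-1,0,0,-3.4,0,0,0],[-1,2,3,0,0,0,0],[-1,2.4,4.5,0,0,0,0],[-1,2.4,4.5,0,0,0,0],[-1,2.4,4.5,0,0,0,0],[-1,2.4,4.5,0,0,0,0],[-1,2.4,4.5,0,0,0,0],[-1,1.6,3.5,0,0,0,0],[-1,1,2.2,0,0,0,0]]]'
python3 -m creep '[[[-1,0,0,0,0,0,-0.07],[-1,0,0,0,0,0,-0.07],[-1,0,0,0,0,0,-0.08],[-1,0,0,0,0,0,-0.08],[-1,0,0,0,0,0,-0.08],[-1,0,0,0,0,0,-0.073],[-1,0,0,0,0,0,0],[-1,0,0,0,0,0,0],[-1,0,0,0,0,0,0],[-1,0,0,0,0,0,0]]]'
python3 - <<'E'
from h import *
rel([.486,.182,.2164],3.336)
a=grab('scene');b=grab('side')
rel([.486,.182,.2164],3.336)
o=np.zeros((400,800,3),np.uint8)
o[:,:400]=cv2.resize(a['image'][130:250,290:410],(400,400),interpolation=3)
o[:,400:]=cv2.resize(b['image'][130:260,235:365],(400,400),interpolation=3)
cv2.imwrite('pics/c2.png',o)
C=cloud(a);
for n,f in (('sc',a),('si',b)):
    C=cloud(f);H=cv2.cvtColor(f['image'],cv2.COLOR_BGR2HSV)
    m=(np.abs(C[...,0]-.486)<.08)&(np.abs(C[...,1]-.182)<.09)&(C[...,2]>.1)&(C[...,2]<.16)&(H[...,1]>130)&(H[...,0]>12)&(H[...,0]<28)
    q=C[m]; print(n,len(q),cv2.minAreaRect((q[:,:2]*1000).astype(np.float32)),q[:,2].min(),q[:,2].max())
    mb=(np.abs(C[...,0]-.486)<.05)&(np.abs(C[...,1]-.182)<.06)&(C[...,2]>.072)&(C[...,2]<.09)
    print('crest',mb.sum(),C[mb].mean(0) if mb.any() else 0)
E
```

```text
clock: 5.52
position: [0.4852, 0.1835, 0.2698]
tool_rot: [-3.142, -0.001, 2.885]
force: [0.9, -0.1, -3.7]
grip_width: 0.025
finger_force: 59.3
clock: 6.78
position: [0.486, 0.1816, 0.27]
tool_rot: [-3.142, -0.0, -2.948]
force: [-0.5, 0.5, -2.5]
grip_width: 0.0255
finger_force: 59.5
pos [0.486  0.1816 0.27  ] rot [-3.1415e+00 -1.0000e-04 -2.9479e+00] t 6.775 F [-0.5   0.52 -2.51] shift cm [-0.01  0.04  5.36] turn [-0.    -0.    -0.001]
pos [0.486  0.1816 0.27  ] rot [-3.1415 -0.     -2.9477] t 6.875 F [ 0.24 -0.48 -2.  ] shift cm [-0.01  0.04  5.36] turn [-0. -0. -0.]
sc 178 ((486.7553405761719, 179.30963134765625), (32.51691818237305, 123.45858764648438), 11.427567481994629) 0.13576360969595946 0.144185960150071
crest 190 [0.48734635 0.1809089  0.07467551]
si 260 ((484.14398193359375, 177.35516357421875), (37.28874588012695, 122.89654541015625), 12.406512260437012) 0.12635960399981971 0.1510292539865128
crest 130 [0.48393064 0.18110656 0.07433269]
```

View pics/c2.png

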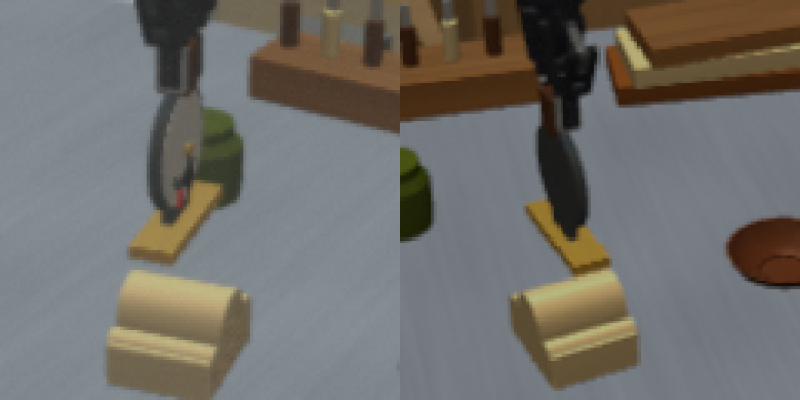

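The gauge hangs level above the ridge and across it, and the crest reads (0.485, 0.181). I'll lower it, and work out the tab angle from the first frame.

```bash
python3 -m creep '[[[-1,0,0,2,0,0,0],[-1,0,0,2,0,0,0],[-1,0,0,1,0,0,0],[-1,0,0,0.2,0,0,0],[-1,0,0,0,0,0,0],[-1,0,0,0,0,0,0]]]'
python3 - <<'E'
from h import *
import pickle
a,b=pickle.load(open('f.pkl','rb'))
I=a['image'].astype(int)
B,G,R=I[...,0],I[...,1],I[...,2]
m=np.zeros((480,640),bool);m[300:325,270:310]=True
red=m&(R>G+60)&(R>B+60)
yaw=-.2583;n=np.array([np.cos(yaw),np.sin(yaw),0]);y=np.array([-np.sin(yaw),np.cos(yaw),0])
o=np.array([.5664,-.163,.07])
cam=a['cam_to_world'][:3,3]
def hit(u,v,off):
    d=pt(a,u,v,1.)-cam; p=cam+d*((o+n*off-cam)@n)/(d@n)-o
    return p@y,p[2]
v,u=np.nonzero(red);w=(R-G)[red];print(len(u))
uc,vc=np.average(u,weights=w),np.average(v,weights=w);print(uc,vc)
for off in (.005,.007,.009):
    t=hit(uc,vc,off);h=hit(255+198/5-.5,250+237/5-.5,off+.003)
    print(off,'tab',np.round(t,4),np.hypot(*t),'ang',np.arctan2(-t[0],-t[1]),'hub',np.round(h,4))
E
```

```text
clock: 7.62
position: [0.4863, 0.1817, 0.2186]
tool_rot: [3.141, 0.001, -2.947]
force: [0.2, 0.3, -2.4]
grip_width: 0.0253
finger_force: 59.4
12
289.9195804195804 311.8986013986014
0.005 tab [-0.0107 -0.036 ] 0.037572307011190846 ang 0.2892528491553739 hub [0.001  0.0016]
0.007 tab [-0.0122 -0.0339] 0.0359875210778629 ang 0.3450875712280799 hub [-0.0005  0.0037]
0.009 tab [-0.0136 -0.0317] 0.03452501406080167 ang 0.4058562801410143 hub [-0.002   0.0057]
```

```bash
python3 -m creep '[[[-1,0,0,0.1,0,0,0],[-1,0,0,0,0,0,0],[-1,0,0,0,0,0,0]]]'; python3 -m creep '[[[-1,0,0,0.1,0,0,0],[-1,0,0,0,0,0,0],[-1,0,0,0,0,0,0]]]';python3 -m creep '[[[-1,0,0,0.07,0,0,0],[-1,0,0,0,0,0,0],[-1,0,0,0,0,0,0]]]'
```

```text
clock: 8.0
position: [0.486, 0.1816, 0.2171]
tool_rot: [-3.142, 0.0, -2.947]
force: [-0.1, -0.3, -2.8]
grip_width: 0.0251
finger_force: 59.4
clock: 8.38
position: [0.4863, 0.1817, 0.2164]
tool_rot: [3.141, 0.001, -2.947]
force: [-0.5, -0.4, 5.8]
grip_width: 0.0255
finger_force: 60.5
clock: 8.75
position: [0.4865, 0.1817, 0.2163]
tool_rot: [3.141, 0.002, -2.948]
force: [-2.0, -1.1, 16.2]
grip_width: 0.0252
finger_force: 62.2
```

Contact is at about 18 N and level. I'll ease off, then roll the foot over the ridge (about gauge +x = tool −x), checking the force as I go.

```bash
python3 -m creep '[[[-1,0,0,-0.07,0,0,0],[-1,0,0,0,0,0,0],[-1,0,0,0,0,0,0],[-1,0,0,0,0,0,0]]]'; python3 -m creep '[[[-1,0,-0.424,0.005,-0.03,0,0],[-1,0,-0.424,0.002,-0.03,0,0],[-1,0,-0.424,0,-0.03,0,0],[-1,0,-0.424,-0.003,-0.03,0,0],[-1,0,0,0,0,0,0],[-1,0,0,0,0,0,0]]]'; python3 -c "
from h import *
print(bot.observe()['moment'])"
```

```text
clock: 9.25
position: [0.4863, 0.1817, 0.2164]
tool_rot: [3.141, 0.001, -2.947]
force: [-0.6, -1.2, 7.6]
grip_width: 0.0256
finger_force: 60.6
clock: 10.0
position: [0.4893, 0.165, 0.2152]
tool_rot: [3.022, -0.0, -2.947]
force: [0.3, -1.4, 0.4]
grip_width: 0.0253
finger_force: 59.8
[-0.66971249 -0.09924257  0.00491189]
```

```bash
python3 -m creep '[[[-1,0,0,0.03,0,0,0],[-1,0,-0.424,-0.006,-0.03,0,0],[-1,0,-0.424,-0.008,-0.03,0,0],[-1,0,-0.424,-0.011,-0.03,0,0],[-1,0,0,0,0,0,0],[-1,0,0,0,0,0,0]]]'; python3 -m creep '[[[-1,0,-0.424,-0.012,-0.03,0,0],[-1,0,-0.424,-0.014,-0.03,0,0],[-1,0,-0.424,-0.016,-0.03,0,0],[-1,0,0,0,0,0,0],[-1,0,0,0,0,0,0],[-1,0,0,0,0,0,0],[-1,0,0,0,0,0,0],[-1,0,0,0,0,0,0],[-1,0,0,0,0,0,0],[-1,0,0,0,0,0,0],[-1,0,0,0,0,0,0]]]'
python3 - <<'E'
from h import *
a=grab('scene','s3.png');w=grab('wrist','w3.png');import pickle;pickle.dump(a,open('a3.pkl','wb'))
print(a['image'].shape)
cv2.imwrite('pics/c3.png',cv2.resize(a['image'][150:225,305:405],(800,600),interpolation=cv2.INTER_CUBIC))
E
```

```text
clock: 10.75
position: [0.4916, 0.153, 0.2132]
tool_rot: [2.932, -0.0, -2.947]
force: [-0.2, -2.3, -1.7]
grip_width: 0.0251
finger_force: 59.8
clock: 12.12
position: [0.4941, 0.1404, 0.2106]
tool_rot: [2.842, -0.0, -2.948]
force: [0.3, 0.1, -2.5]
grip_width: 0.0255
finger_force: 59.5
(480, 640, 3)
```

View pics/c3.png

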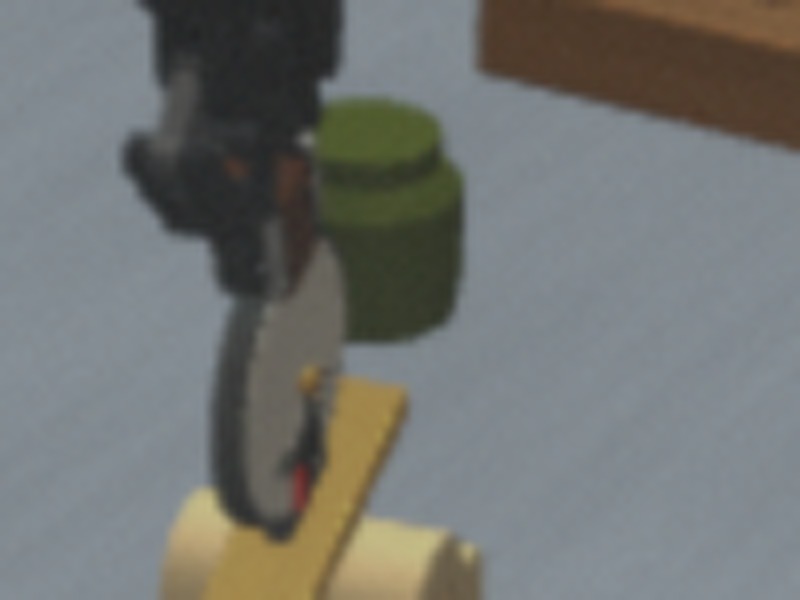

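The pointer at crop (312,430) sits near the tab at (302,490), but this view is too oblique to judge, and contact has gone (the force is just the weight). I'll lift it and turn the dial towards the scene camera to read the pointer-to-tab gap.

```bash
python3 - <<'E'
from h import *
s=bot.observe();R=Ro.from_euler('xyz',s['tool_rot'])
print(R.inv().apply([0,0,10]),R.inv().apply(np.array([.66,-.10,.33])*100-s['position']*100-[0,0,10]),R.inv().apply([0,0,-.075]),s['qpos'])
E
```

```text
[-7.79331619e-05  2.95521150e+00 -9.55336197e+00] [-11.63931399 -25.02018979  -9.7672204 ] [ 5.84498714e-07 -2.21640862e-02  7.16502148e-02] [-0.11324516  0.41876528 -0.13127195  1.93761522 -0.34474279  0.80678929
  1.7739701 ]
```

```bash
python3 -m creep '[[[-1,0,0.4,-1.3,0,0,0],[-1,0,0.8,-2.6,0,0,0],[-1,0,0.9,-2.9,0,0,0],[-1,0,0.85,-2.75,0,0,0],[-1,-1.1,-2.4,-1,0,0,0],[-1,-1.7,-3.7,-1.4,0,0,0],[-1,-1.9,-4.1,-1.6,0,0,0],[-1,-1.9,-4.1,-1.6,0,0,0],[-1,-1.9,-4.1,-1.6,0,0,0],[-1,-1.7,-3.7,-1.4,0,0,0],[-1,-1.4,-2.9,-1.1,0,0,0]]]'
python3 -m creep '[[[-1,0,0,0,0,-0.022,0.072],[-1,0,0,0,0,-0.03,0.096],[-1,0,0,0,0,-0.03,0.096],[-1,0,0,0,0,-0.03,0.096],[-1,0,0,0,0,-0.03,0.096],[-1,0,0,0,0,-0.03,0.096],[-1,0,0,0,0,-0.03,0.096],[-1,0,0,0,0,-0.03,0.096],[-1,0,0,0,0,-0.03,0.096],[-1,0,0,0,0,-0.03,0.096],[-1,0,0,0,0,-0.03,0.096],[-1,0,0,0,0,-0.022,0.072]]]'
python3 -m creep '[[[-1,0,0,0,0,0,0],[-1,0,0,0,0,0,0],[-1,0,0,0,0,0,0],[-1,0,0,0,0,0,0],[-1,0,0,0,0,0,0],[-1,0,0,0,0,0,0],[-1,0,0,0,0,0,0],[-1,0,0,0,0,0,0],[-1,0,0,0,0,0,0],[-1,0,0,0,0,0,0],[-1,0,0,0,0,0,0],[-1,0,0,0,0,0,0]]]'
python3 - <<'E'
from h import *
s=bot.observe();R=Ro.from_euler('xyz',s['tool_rot']).as_matrix()
print(s['tool_rot'],s['qpos'])
a=grab('scene','s4.png')
import pickle;pickle.dump((a,s),open('a4.pkl','wb'))
fl=240/np.tan(np.radians(a['fovy'])/2);M=a['cam_to_world']
n=-R[:,0]; y=R[:,1]; z=-R[:,2]; o=s['position']-z*.0714+n*.006
# rectified dial view: 10 px per mm, 110x110mm
K=np.array([[fl,0,a['cx']],[0,fl,a['cy']],[0,0,1]])
src=[];dst=[]
for Y,Z in((-.055,-.055),(.055,-.055),(.055,.055),(-.055,.055)):
    c=M[:3,:3].T@(o+y*Y+z*Z-M[:3,3]);p=K@c;src.append(p[:2]/p[2]);dst.append([300+Y*5000,300-Z*5000])
Hm=cv2.getPerspectiveTransform(np.float32(src),np.float32(dst))
cv2.imwrite('pics/rect4.png',cv2.warpPerspective(a['image'],Hm,(600,600),flags=cv2.INTER_CUBIC))
E
```

```text
clock: 13.6
position: [0.6601, -0.1015, 0.3303]
tool_rot: [2.842, 0.0, -2.948]
force: [-0.2, -0.1, -1.8]
grip_width: 0.0254
finger_force: 59.7
clock: 15.1
position: [0.6593, -0.0994, 0.3304]
tool_rot: [2.84, 0.002, 2.177]
force: [0.2, 1.3, -2.1]
grip_width: 0.0253
finger_force: 59.9
clock: 16.6
position: [0.6596, -0.0997, 0.3294]
tool_rot: [2.84, 0.002, 2.179]
force: [0.5, 0.1, -2.9]
grip_width: 0.0255
finger_force: 59.8
[2.84034940e+00 1.91832071e-03 2.17940605e+00] [-0.03186442  0.43788341  0.27067754  1.59114873 -0.40814707  0.95135457
  1.02127455]
```

View pics/rect4.png

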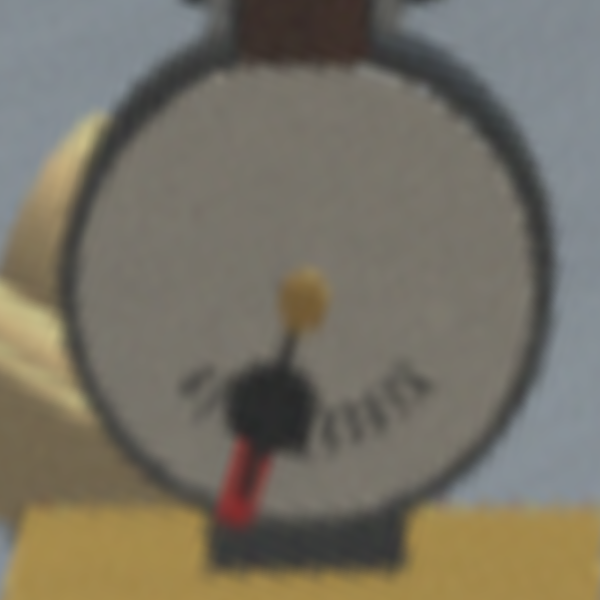

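Rectified dial view: the black pointer lies on the red tab, whose middle is about (247,487) with the dial centre at (304,292). A tilt of 0.30 rad is therefore right. I'll turn back and return to just above the ridge.

```bash
python3 -m creep '[[[-1,0,0,0,0,0.022,-0.072],[-1,0,0,0,0,0.03,-0.096],[-1,0,0,0,0,0.03,-0.096],[-1,0,0,0,0,0.03,-0.096],[-1,0,0,0,0,0.03,-0.096],[-1,0,0,0,0,0.03,-0.096],[-1,0,0,0,0,0.03,-0.096],[-1,0,0,0,0,0.03,-0.096],[-1,0,0,0,0,0.03,-0.096],[-1,0,0,0,0,0.03,-0.096],[-1,0,0,0,0,0.03,-0.096],[-1,0,0,0,0,0.022,-0.072]]]'
python3 -m creep '[[[-1,1.4,2.9,1.1,0,0,0],[-1,1.7,3.7,1.4,0,0,0],[-1,1.9,4.1,1.6,0,0,0],[-1,1.9,4.1,1.6,0,0,0],[-1,1.9,4.1,1.6,0,0,0],[-1,1.7,3.7,1.4,0,0,0],[-1,1.1,2.4,1,0,0,0],[-1,0,0,0,0,0,0],[-1,0,0,0,0,0,0],[-1,0,0,0,0,0,0]]]'
python3 -c "
from h import *
rel([.4941,.1404,.2106],0,[2.842,0,-2.948])"
```

```text
clock: 18.15
position: [0.6597, -0.0998, 0.3292]
tool_rot: [2.842, 0.0, -2.945]
force: [-0.4, -0.7, -2.5]
grip_width: 0.025
finger_force: 59.7
clock: 19.4
position: [0.4946, 0.1397, 0.3106]
tool_rot: [2.842, 0.0, -2.949]
force: [-0.0, -0.3, -1.9]
grip_width: 0.0248
finger_force: 60.1
pos [0.4946 0.1397 0.3106] rot [ 2.8418e+00  1.0000e-04 -2.9486e+00] t 19.4 F [-0.01 -0.29 -1.85] shift cm [ 0.04 -2.87  9.57] turn [ 0.     0.    -0.001]
```

```bash
python3 -m creep '[[[-1,0,-0.74,2.4,0,0,0],[-1,0,-0.9,2.9,0,0,0],[-1,0,-0.74,2.4,0,0,0],[-1,0,-0.46,1.5,0,0,0],[-1,0,0,0.2,0,0,0],[-1,0,0,0,0,0,0],[-1,0,0,0,0,0,0]]]'
python3 -m creep '[[[-1,0,-0.03,0.1,0,0,0],[-1,0,0,0,0,0,0],[-1,0,0,0,0,0,0]]]'
python3 -m creep '[[[-1,0,-0.03,0.1,0,0,0],[-1,0,0,0,0,0,0],[-1,0,0,0,0,0,0]]]'
```

```text
clock: 20.27
position: [0.4944, 0.1411, 0.2132]
tool_rot: [2.842, 0.001, -2.947]
force: [0.0, 0.0, -1.7]
grip_width: 0.025
finger_force: 60.0
clock: 20.65
position: [0.494, 0.141, 0.2114]
tool_rot: [2.842, 0.0, -2.947]
force: [-0.3, -0.4, -1.9]
grip_width: 0.0253
finger_force: 60.0
clock: 21.02
position: [0.4941, 0.141, 0.2104]
tool_rot: [2.842, 0.0, -2.948]
force: [-0.3, -1.5, 1.1]
grip_width: 0.0252
finger_force: 60.6
```

```bash
python3 -m creep '[[[-1,0,-0.01,0.04,0,0,0],[-1,0,0,0,0,0,0],[-1,0,0,0,0,0,0],[-1,0,0,0,0,0,0],[-1,0,0,0,0,0,0],[-1,0,0,0,0,0,0],[-1,0,0,0,0,0,0],[-1,0,0,0,0,0,0],[-1,0,0,0,0,0,0],[-1,0,0,0,0,0,0],[-1,0,0,0,0,0,0],[-1,0,0,0,0,0,0]]]'
python3 - <<'E'
from h import *
a=grab('scene')
cv2.imwrite('pics/c5.png',cv2.resize(a['image'][165:240,305:405],(800,600),interpolation=cv2.INTER_CUBIC))
s=bot.observe();print(s['force'],s['tool_rot'],s['position']-Ro.from_euler('xyz',s['tool_rot']).apply([0,0,-.1414]))
E
```

```text
clock: 22.52
position: [0.4943, 0.141, 0.2103]
tool_rot: [2.842, 0.001, -2.948]
force: [-0.1, -2.0, 7.7]
grip_width: 0.0251
finger_force: 61.8
[-0.92367764 -1.6849788   8.01842095] [ 2.84156131e+00  8.97363829e-04 -2.94770522e+00] [0.48639688 0.18206964 0.07528319]
```

View pics/c5.png

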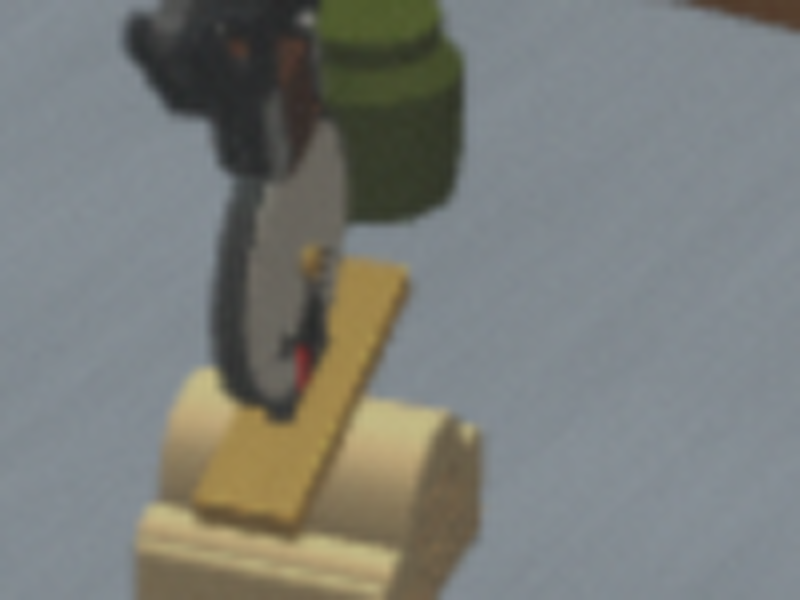

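The foot bears on the ridge at about 10 N, and the pointer at (315,325) runs onto the tab at (302,365) at the same tilt as in the frontal check.

```bash
python3 -c "
from workcell import bot
print(bot.job_done())"
```

```text
the job is handed in; nothing more can be done
None
```

I handed the job in at about 22.5 s with the gauge still gripped and resting on the ridge at about 10 N. It is tilted 0.30 rad, where a straight-on check in the air showed the pointer on the red tab; the final on-ridge view was too oblique to measure the gap, and the hand-in returned no verdict.

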